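# Fit the middle spring nut in the hood's ceiling channel

### The arm

A 6-joint arm with a two-finger parallel gripper is mounted at the origin on the work surface. World frame = base frame: x ahead of the robot, y to its left, z up, the work surface at z = 0. Lengths are in m, angles in rad, forces in N, time in s.
With the tool pointing down it reaches from about 0.425 to 0.95 m from the base axis. Payload 3.5 kg.
Tool frame: the origin (TCP) lies on the centre line of the jaws, within the pads' length; the fingertips stand 17 mm ahead of it and the grasp point (between the pads) lies 2 mm behind it; z points along the fingers, y is the line along which they close (so a half turn about z gives the same grasp; the last joint's range is limited). The gripper opens to 85 mm and grips with 20 to 120 N. Pads are 22 mm wide; open, the fingers measure 114 mm over their backs; the gripper's body (76 mm by 85 mm) begins 54 mm behind the grasp point. The pads swing forward as they close: fully open they stand 13 mm farther back than shut.
Start: joints at [-1.333, 0.286, 1.577, -0, 1.279, -0.15], TCP at [0.255, -0.625, 0.248] pointing down, gripper open.
Joint ranges: [-2.77, 2.77], [-0.9, 2.22], [0.21, 2.48], [-1.53, 4.67], [0.24, 2.81], [-2.84, 2.84]. Speed limits (rad/s): [2.79, 2.79, 3.14, 3.14, 3.14, 3.14].

### API

Orientations are given as a unit quaternion [x, y, z, w].
In Python, from plant import ctrl gives the robot as it stands. The module is installed in compiled form; this text tells all that it offers.
- The arm moves only by the tool drive_tool, never from a script. Its argument "moves" is a list of rows, each a list of 3 entries, a list of its own where there are three numbers: the turn, a rotation vector about the tool's x, y, z in rad, then the shift along the tool's x, y, z in m, then the finger opening in m, from 0 to 0.0854. A call has 1 to 5 rows; each row shifts and turns the commanded pose from where the row before left it, along the tool's axes as they then stand; what a row does not reach is not made up. A row lasts 1/8 s, in which the tool goes at most 62.5 mm and 10.7 degrees, less where a joint would pass 70% of its speed; a pose out of reach is approached as far as the arm can. A call with a gripper value outside its range is refused whole. The fingers move at their own pace and stop on an object; "grip_force" is the grip in N (left out, the last holds). Time passes only in rows, so rows that do not move let the fingers close. It gives the time, the measured TCP pose, the force, the opening and the grip force at its end, in the units of the state.
- ctrl.get_state(): the state, without advancing time (a new reading comes with each control period).
- ctrl.read_camera(name): name is "scene" or "top" or "wrist"; returns a dict with "image" (480x640x3 uint8, red, green, blue), "fx", "fy", "cx", "cy" (pixels), "R" (3x3) and "t" (3): a world point X has camera coordinates R X + t. Camera axes: x right, y down, z forward; pixel columns grow to the right and rows downward; lengths in m; the calibration is good to about 2 mm. A picture is of the moment at which its call begins. There is no depth.
- ctrl.sign_off(): hands the job in; it is judged then, once.
The state is a dict: "time": time; "qpos": joint angles; "dq": joint speeds; "joint_efforts": joint torques, N m; "eef_pos": TCP position; "tcp_rot": TCP orientation; "contact_force": force on the tool from outside, world axes, zero at the start; "wrist_torque": the same for the moment, N m; "opening": opening from 0.0 (shut) to 1.0 (fully open); "finger_force": force on a finger pad.
Only numpy, scipy, OpenCV 4.12 (cv2) and the standard library are available. Lean on these libraries where they do the work, as an engineer would, in place of code of your own. Each camera call takes 0.05 s, during which the arm holds its last target. There are 200 camera calls.

### The job

Fit the loose long-spring channel nut into the steel channel on the hood's mounting board, in line with the masking-tape tabs, like the two nuts already fitted: enter it lengthwise through the slot, push it down against its spring until it is below the lips, turn it a quarter turn clockwise (seen from above) and let the spring lift it so that its grooves catch the lips, then let go. Work by feel and do not force the nut or the channel, and leave the short-spring nut and everything else on the worktop where it is.

Things in the scene. Friction and masses are not known exactly. Their poses are not given: they have to be found in the camera images.
- nut: The nut to fit, loose, 65 g: steel plate 34 mm long (its x), 20 mm wide (y), 9 mm thick, on a coil spring, with a grey nylon grip on top; it stands upright on the spring. Origin: centre of the plate's underside, 34 mm above the spring's foot; z up. Same after a half turn. Spring: foot 17 mm across, 2 N preload, then 0.45 N per mm, solid after 18 mm at 10 N; pressing further only loads the steel.
- plate_top (a point): Centre of the nut plate's top face, 9 mm above the nut's origin. Two grooves cross it along y, 10 to 14 mm either side of centre and 3 mm deep; beyond them are end ridges, 14 to 17.2 mm from centre. Corners (+x,-y) and (-x,+y) are cut away, so inside the channel it turns only clockwise; the channel's walls stop it a little past 90 degrees.
- paddle (a point): Centre of the nut's flat finger grip: an upright paddle 30 mm long (nut's x), 10 mm thick (nut's y), 29 mm high, 27 to 56 mm above the nut's origin (this point 41.5 mm above it): pinch it across y. Below it is a stem 16 x 9 mm down to the plate.
- short_nut: Another loose nut, the same but with a short spring (14 mm; origin again at the plate's underside), meant for a shallower channel: not to be used or moved. It stands lower: 70 mm overall against 90 mm for the long-spring nut. The two may stand either way round.
- board: Mounting board, fixed: plywood 100 mm (x) by 520 mm (y) by 18 mm; origin at the centre of its underside, on the worktop. On it along y a strut channel 41 mm wide, 41 mm high, 460 mm long, slot upwards, with two nuts already locked crosswise in it near its ends, 280 mm apart. The channel was screwed on by eye: parallel to y but up to 6 mm to either side of the board's centre line.
- board_mid (a point): Centre of the plywood's top, 18 mm above the worktop; axes as the board's. Heights above it: channel floor 2 mm, channel's top 41 mm. Steel 2 mm thick, inside width 37 mm, slot 22 mm wide; the slot's lips are 2 mm thick (11 to 13 mm from the slot's middle) and turned down from 41 to 34 mm above this point.
- mark: Two pale tabs of masking tape on the plywood, 14 mm wide along the channel, one either side of it: the nut goes in line with them. Origin between them on the board's centre line, on the plywood's top; y along the channel, z up. Nut origin's height above it: 36 mm when the spring's foot meets the channel's floor, under 25 mm (7 N) to turn below the lips, 28 mm when its grooves sit on the lips.
- candle: Bystander: purple candle in a round glass jar, 72 mm across, 71 mm high.
- spanner: Bystander: steel spanner, 160 mm, lying flat.
- level: Bystander: aluminium spirit level, 25 x 230 x 45 mm, standing behind the board.
- tape: Bystander: tape measure, 66 x 38 x 60 mm.
- mill: Bystander: dark wooden pepper mill, 56 mm across, 140 mm high.

How it is judged:
By the outcome, as a careful person would: the job done as asked, in the order asked, and still so for the second after the job is handed in, with the robot touching nothing.
It also fails if it takes over 61 s, if anything falls off the work surface, if the arm or the gripper's body presses on something with over 40 N, if the wrist force passes 120 N, or if a joint passes its speed limit or range.

## Working session

There is one attempt and no reset: what is moved stays moved. The work goes in short steps, Python scripts to look and compute and a tool call to move; the robot and the scene stay as the last step left them, time stands still between calls to the robot, and variables do not carry over. Pictures are saved under pics/ and viewed, at most 10 in all, crops included, and the job is handed in when it is done.

Besides the shell and the picture viewer there is one more tool, called after ">>>" by a JSON object that holds its "op" and its "data". drive_tool: Moves the arm, as the interface text tells. Its arguments: {"type":"object","properties":{"moves":{"type":"array","items":{"type":"array"}},"grip_force":{"type":"number"}},"required":["moves"]}

```bash
mkdir -p pics
cat > h.py <<'E'
import numpy as np, cv2
from plant import ctrl
from scipy.spatial.transform import Rotation as Ro
def cam(n,save=None):
    c=ctrl.read_camera(n)
    if save: cv2.imwrite('pics/'+save,c['image'][:,:,::-1])
    return c
def ray(c,u,v):
    R=np.array(c['R']);t=np.array(c['t'])
    return -R.T@t, R.T@np.array([(u-c['cx'])/c['fx'],(v-c['cy'])/c['fy'],1])
def onz(c,u,v,z):
    o,d=ray(c,u,v);return o+d*(z-o[2])/d[2]
def tri(c1,p1,c2,p2):
    o1,d1=ray(c1,*p1);o2,d2=ray(c2,*p2)
    A=np.array([d1,-d2]).T;s=np.linalg.lstsq(A,o2-o1,rcond=None)[0]
    a=o1+s[0]*d1;b=o2+s[1]*d2
    return (a+b)/2,np.linalg.norm(a-b)
def proj(c,X):
    p=np.array(c['R'])@np.array(X)+np.array(c['t']);return c['fx']*p[0]/p[2]+c['cx'],c['fy']*p[1]/p[2]+c['cy']
E
python3 - <<'E'
from h import *
import pickle
d={n:cam(n,n+'0.png') for n in('scene','top')}
pickle.dump(d,open('c0.pkl','wb'))
for n in d: print(n,d[n]['fx'],d[n]['cx'],d[n]['cy'],ray(d[n],320,240))
s=ctrl.get_state();print(s)
E
```

```text
scene 451.9728720940678 318.97946062113897 245.82693189915528 (array([0.82668506, 0.45483147, 0.90745407]), array([-0.27308215, -0.48534247, -0.83068654]))
top 595.5545223943454 321.2961681029227 247.02028564707263 (array([ 0.44541579, -0.01676988,  1.5993326 ]), array([ 0.07682416, -0.01220598, -0.997042  ]))
{'time': 0.1, 'qpos': array([-1.33298756e+00,  2.87131370e-01,  1.57803361e+00, -8.51492728e-06,
        1.27857852e+00, -1.49973344e-01]), 'dq': array([ 0.00045115, -0.00167746, -0.00382025,  0.00057648,  0.00086831,
       -0.00036691]), 'joint_efforts': array([ 6.25610082e-04, -4.07298160e+01, -2.93697417e+01, -1.93264545e-04,
        3.43050233e-03,  1.17094952e-06]), 'eef_pos': array([ 0.25515225, -0.62431974,  0.24704762]), 'tcp_rot': array([ 9.81261138e-01,  1.92679585e-01, -5.12866947e-05, -1.07420783e-03]), 'contact_force': array([-0.1562529 ,  0.33188162, -0.47417324]), 'wrist_torque': array([ 0.03397101,  0.03838521, -0.00795779]), 'finger_force': 0.0, 'opening': 1.002213391495108}
```

View pics/top0.png

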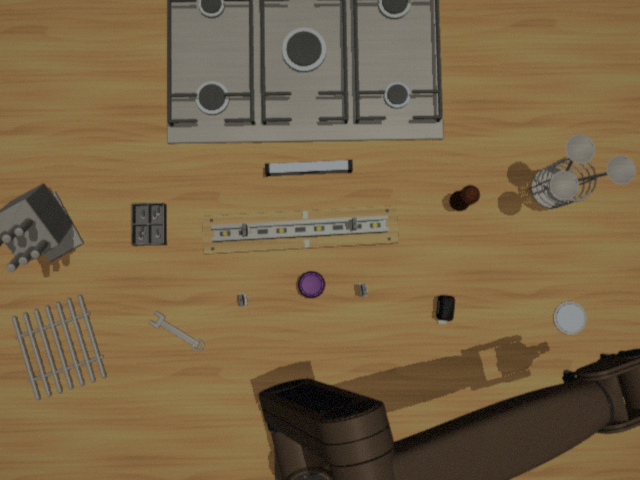

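View pics/scene0.png

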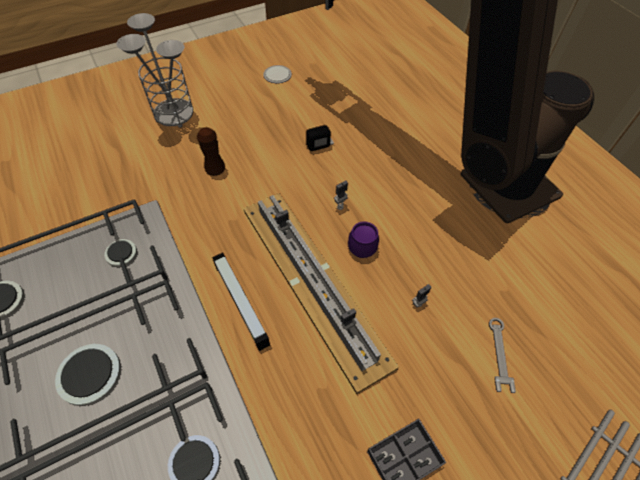

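The top view shows two loose nuts at about (241,299) and (361,289), with tape tabs at (305,215) and (307,243). In the scene view the nuts are at (422,296) and (341,193). I'll enlarge both to tell long from short.

Run:
```python
from h import *
import pickle
d=pickle.load(open('c0.pkl','rb'))
def crop(n,u,v,w,h,s):
    im=d[n]['image'][v-h//2:v+h//2,u-w//2:u+w//2,::-1]
    return cv2.resize(im,None,fx=s,fy=s,interpolation=cv2.INTER_CUBIC)
a=np.hstack([crop('top',241,299,40,40,6),crop('top',361,289,40,40,6),crop('top',306,229,40,40,6)])
b=np.hstack([crop('scene',422,296,40,50,6),crop('scene',341,193,40,50,6),crop('scene',310,275,40,50,6)])
cv2.imwrite('pics/crop.png',np.vstack([a,b]))
t=d['top'];s=d['scene']
for p,q in(((241,299),(422,290)),((361,289),(341,186))): print(tri(t,p,s,q))
for p in((305,215),(307,243)): print(onz(t,*p,.018))
for p in((294,282),(325,267)): print(onz(s,*p,.018))
```

```text
(array([0.41575775, 0.17066957, 0.05741169]), np.float64(0.0003043206534260805))
(array([ 0.43708672, -0.13823821,  0.08419656]), np.float64(0.004153075009750919))
[0.63492967 0.00260236 0.018     ]
[ 0.55990099 -0.00137736  0.018     ]
[0.63888079 0.00775266 0.018     ]
[0.55911559 0.00577541 0.018     ]
```

View pics/crop.png

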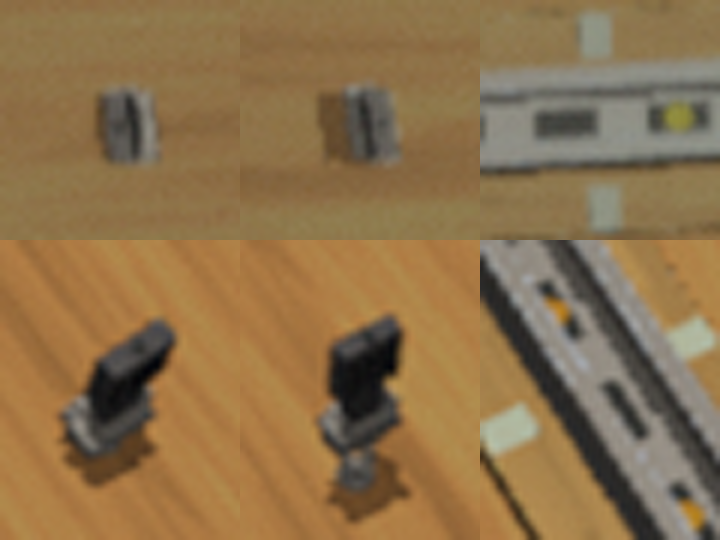

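The right nut (y≈-0.14) is the long-spring one: its spring is visible beneath the plate and its top is higher. The left one is the short nut. The first move goes above the long nut.

>>> {"op": "drive_tool", "data": {"moves": [[[0,0,0],[0.036,-0.039,0],0.085],[[0,0,0],[0.036,-0.039,0],0.085],[[0,0,0],[0.036,-0.039,0],0.085],[[0,0,0],[0.036,-0.039,0],0.085],[[0,0,0],[0.036,-0.039,0],0.085]]}}

```text
time: 0.72
eef_pos: [0.3484, -0.3744, 0.2478]
tcp_rot: [0.981, 0.193, -0.0, -0.0]
contact_force: [1.2, 0.0, -0.6]
opening: 0.999
finger_force: 0.0
```

>>> {"op": "drive_tool", "data": {"moves": [[[0,0,0],[0.032,-0.035,0],0.085],[[0,0,0],[0.03,-0.035,0],0.085],[[0,0,0],[0.03,-0.035,0],0.085],[[0,0,0],[0.03,-0.035,0],0.085],[[0,0,0],[0.01,-0.02,0],0.085]]}}

```text
time: 1.35
eef_pos: [0.41, -0.176, 0.2479]
tcp_rot: [0.981, 0.194, -0.0, -0.0]
contact_force: [-0.1, -0.5, -0.6]
opening: 0.995
finger_force: 0.0
```

Run:
```python
from h import *
import pickle
s=ctrl.get_state();print(s['time'],s['eef_pos'],Ro.from_quat(s['tcp_rot']).as_matrix().round(3),s['qpos'])
d={n:cam(n) for n in('wrist','top')}
pickle.dump(d,open('c1.pkl','wb'))
cv2.imwrite('pics/w1.png',d['wrist']['image'][:,:,::-1]);print(ray(d['wrist'],320,240),d['wrist']['fx'])
```

```text
1.35 [ 0.41000493 -0.17603901  0.24785792] [[ 0.925  0.38  -0.   ]
 [ 0.38  -0.925  0.001]
 [-0.    -0.001 -1.   ]] [-6.33852125e-01 -2.40440379e-01  2.11407301e+00  3.73583175e-04
  1.26878170e+00  5.46795764e-01]
(array([ 0.4823892 , -0.14809016,  0.3742688 ]), array([-0.29714419, -0.1211587 , -0.9473042 ])) 396.6140773463408
```

View pics/w1.png

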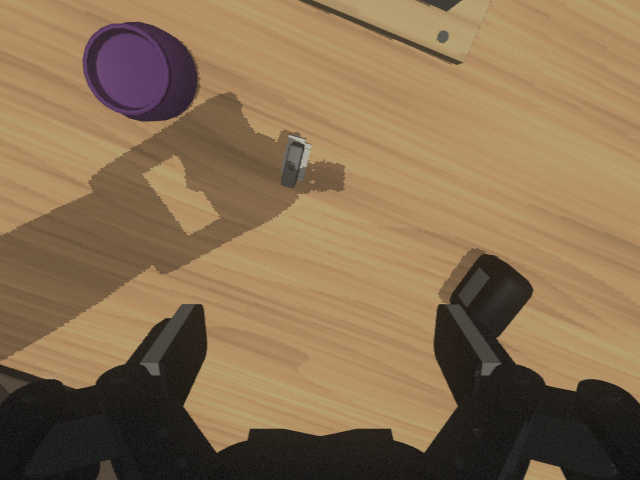

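The wrist view shows the long nut standing at (294,163), the candle at (140,72), the tape measure at (490,295) and the board corner at top right. Next I'll segment the nut in all views.

```bash
cat > seg.py <<'E'
from h import *
def grey(c,u,v,r,smax=60):
    h=cv2.cvtColor(c['image'],cv2.COLOR_RGB2HSV)
    m=(h[:,:,1]<smax).astype(np.uint8);k=np.zeros_like(m);k[v-r:v+r,u-r:u+r]=1;m*=k
    n,l,st,ce=cv2.connectedComponentsWithStats(m)
    i=1+np.argmax(st[1:,4]);m=(l==i).astype(np.uint8)
    return m,cv2.minAreaRect(cv2.findContours(m,0,2)[0][0]),ce[i]
E
python3 - <<'E'
from seg import *
import pickle
d=pickle.load(open('c1.pkl','rb'));d0=pickle.load(open('c0.pkl','rb'))
w=d['wrist']
print(grey(w,296,162,40)[1:]);print(grey(d0['top'],361,289,14)[1:]);print(grey(d0['scene'],341,193,22)[1:])
im=cv2.resize(w['image'][122:202,256:336,::-1],None,fx=7,fy=7,interpolation=cv2.INTER_NEAREST)
cv2.imwrite('pics/w1c.png',im)
E
```

```text
(((294.7358093261719, 161.4626922607422), (24.422643661499023, 50.83987808227539), 12.804265975952148), array([294.60651163, 160.21116279]))
(((362.5, 289.0), (12.0, 7.0), 90.0), array([362.44827586, 289.14942529]))
(((340.5, 194.5), (27.0, 11.0), 90.0), array([340.82857143, 193.96666667]))
```

View pics/w1c.png

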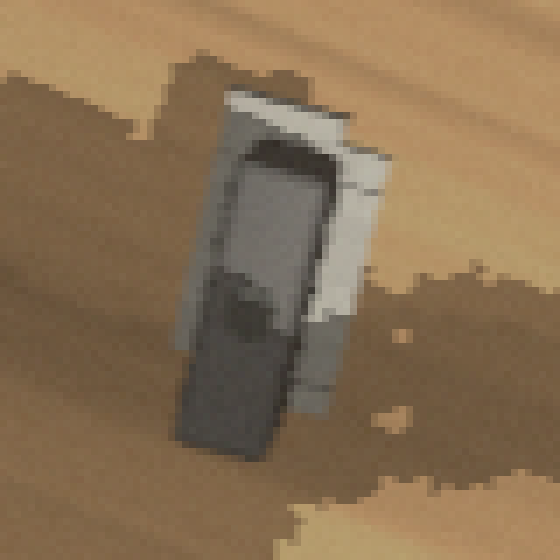

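The crop shows the paddle's top face with corners at about (240,160), (335,178), (265,460) and (177,440) in crop pixels (÷7, offset 256,122). I'll ray-cast these and check the height with the scene camera.

Run:
```python
from h import *
import pickle
d=pickle.load(open('c1.pkl','rb'));d0=pickle.load(open('c0.pkl','rb'))
w=d['wrist']
P=[(256+x/7,122+y/7) for x,y in((240,160),(335,178),(265,460),(177,440))]
X=np.array([onz(w,*p,.09) for p in P]);print(X.round(4));m=X.mean(0);print(m)
e=(X[0]+X[1]-X[2]-X[3])/2;f=(X[1]-X[0]+X[2]-X[3])/2
print('long',np.linalg.norm(e),'yaw',np.degrees(np.arctan2(e[1],e[0])),'thick',np.linalg.norm(f),np.degrees(np.arctan2(f[1],f[0])))
pm=np.mean(P,0)
print(tri(w,pm,d0['scene'],(341.8,184.2)),tri(w,pm,d0['top'],(361.7,289.5)))
s=ctrl.get_state();R=Ro.from_quat(s['tcp_rot']).as_matrix();print(R.T@(m-s['eef_pos']), np.degrees(np.arctan2(R[1,0],R[0,0])))
```

```text
[[ 0.4505 -0.1383  0.09  ]
 [ 0.4525 -0.1477  0.09  ]
 [ 0.423  -0.1516  0.09  ]
 [ 0.4215 -0.1425  0.09  ]]
[ 0.43690218 -0.14502425  0.09      ]
long 0.029514434718820756 yaw 7.881484694881084 thick 0.00949094536848746 -79.3781020707134
(array([ 0.43498722, -0.14446173,  0.08335157]), np.float64(0.0023151437522402024)) (array([ 0.43281613, -0.14283231,  0.05602717]), np.float64(0.0041841472976866185))
[ 0.03702724 -0.01833334  0.15783388] 22.407726253797424
```

>>> {"op": "drive_tool", "data": {"moves": [[[0,0,0.12],[0,0,0],0.05],[[0,0,0.12],[0,0,0],0.05],[[0,0,0],[0.031,-0.027,0],0.05],[[0,0,0],[0,0,0.04],0.05],[[0,0,0],[0,0,0.04],0.05]]}}

```text
time: 2.08
eef_pos: [0.437, -0.1478, 0.1677]
tcp_rot: [0.997, 0.074, 0.001, 0.001]
contact_force: [0.3, -0.9, -0.5]
opening: 0.583
finger_force: 0.0
```

Run:
```python
from seg import *
s=ctrl.get_state();R=Ro.from_quat(s['tcp_rot']).as_matrix();print(s['time'],s['eef_pos'],np.degrees(np.arctan2(R[1,0],R[0,0])),s['opening'])
w=cam('wrist')
u,v=proj(w,[.437,-.145,.09]);print(u,v)
# tool axis points: where will the grasp point be
im=w['image'][:,:,::-1].copy()
cv2.imwrite('pics/w2.png',im)
```

```text
2.075 [ 0.43697012 -0.14778124  0.16773056] 8.474654652279005 0.5828708032520762
312.1322190980455 254.5752498917762
```

View pics/w2.png

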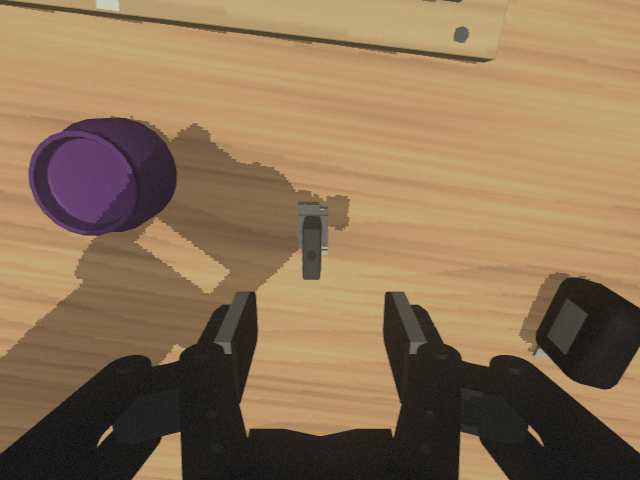

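The paddle is upright and aligned with the jaws, its top centred at (312,248), about 3 mm left of the jaw midline. I'll correct that, descend and grip.

>>> {"op": "drive_tool", "data": {"moves": [[[0,0,0],[0.003,-0.003,0.03],0.05],[[0,0,0],[0,0,0.03],0.05],[[0,0,0],[0,0,0.02],0.05],[[0,0,0],[0,0,0.01],0.05],[[0,0,0],[0,0,0],0.03]], "grip_force": 40}}

```text
time: 2.75
eef_pos: [0.4389, -0.144, 0.0782]
tcp_rot: [0.997, 0.074, -0.0, -0.0]
contact_force: [-0.3, 0.6, -0.5]
opening: 0.39
finger_force: 0.0
```

>>> {"op": "drive_tool", "data": {"moves": [[[0,0,0],[0,0,0],0.02],[[0,0,0],[0,0,0],0.014],[[0,0,0],[0,0,0],0.0],[[0,0,0],[0,0,0],0.0],[[0,0,0],[0,0,0],0.0]]}}

```text
time: 3.38
eef_pos: [0.4396, -0.1439, 0.0788]
tcp_rot: [0.997, 0.074, 0.001, 0.001]
contact_force: [0.4, -1.2, 2.5]
opening: 0.109
finger_force: 42.4
```

Run:
```python
from seg import *
s=ctrl.get_state();print(s['eef_pos'],s['opening'],s['finger_force'],s['contact_force'])
w=cam('wrist','w3.png')
```

```text
[ 0.4396131  -0.1439049   0.07882814] 0.10935838740749636 42.3908668756485 [ 0.44671998 -1.15435881  2.47859623]
```

View pics/w3.png

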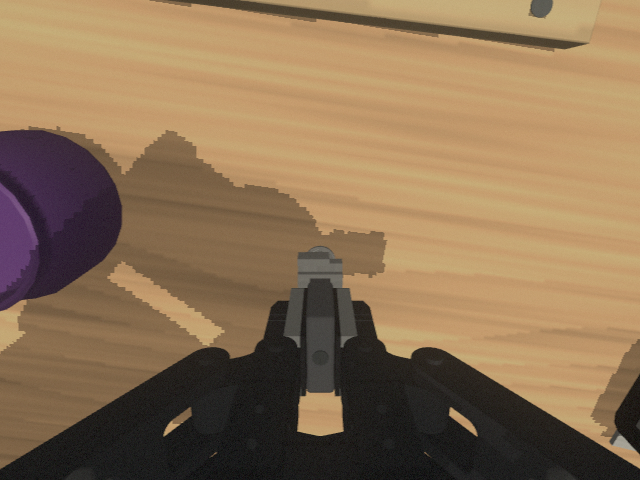

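The grip is secure: opening is about 9.3 mm and the paddle is vertical between the pads. I'll lift and move toward the board for a close look at the slot and tabs.

>>> {"op": "drive_tool", "data": {"moves": [[[0,0,0],[0,0,-0.03],0.0],[[0,0,0],[0,0,-0.05],0.0],[[0,0,0],[0,0,-0.05],0.0],[[0,0,0],[0.02,-0.035,0],0.0],[[0,0,0],[0.02,-0.035,0],0.0]]}}

```text
time: 4.05
eef_pos: [0.4684, -0.0677, 0.2087]
tcp_rot: [0.997, 0.073, 0.0, -0.0]
contact_force: [-0.0, 0.3, -0.8]
opening: 0.11
finger_force: 42.0
```

>>> {"op": "drive_tool", "data": {"moves": [[[0,0,0.05],[0.02,-0.035,0],0.0],[[0,0,0.05],[0.02,-0.032,0],0.0],[[0,0,0],[0,0,0],0.0],[[0,0,0],[0,0,0],0.0]]}}

```text
time: 4.55
eef_pos: [0.4991, 0.0029, 0.2075]
tcp_rot: [1.0, 0.024, -0.001, -0.0]
contact_force: [-0.5, 0.5, -0.9]
opening: 0.107
finger_force: 42.1
```

Run:
```python
from seg import *
import pickle
s=ctrl.get_state();R=Ro.from_quat(s['tcp_rot']).as_matrix();print(s['time'],s['eef_pos'],np.degrees(np.arctan2(R[1,0],R[0,0])),s['opening'],s['contact_force'],s['qpos'])
w=cam('wrist','w4.png');pickle.dump(w,open('w4.pkl','wb'))
print([proj(w,p) for p in((.635,.005,.018),(.56,.005,.018),(.598,.005,.059))])
```

```text
4.55 [0.49905333 0.00289394 0.20754572] 2.7815766631832415 0.1067571990660542 [-0.50605393  0.45572567 -0.88968796] [-1.97639605e-01 -6.73418651e-02  2.03916828e+00 -3.29641843e-04
  1.17172976e+00  1.32473762e+00]
[(np.float64(324.5212501496987), np.float64(20.983567997793273)), (np.float64(319.4044649454382), np.float64(129.20820627114392)), (np.float64(322.17378328451616), np.float64(72.01514221760965))]
```

View pics/w4.png

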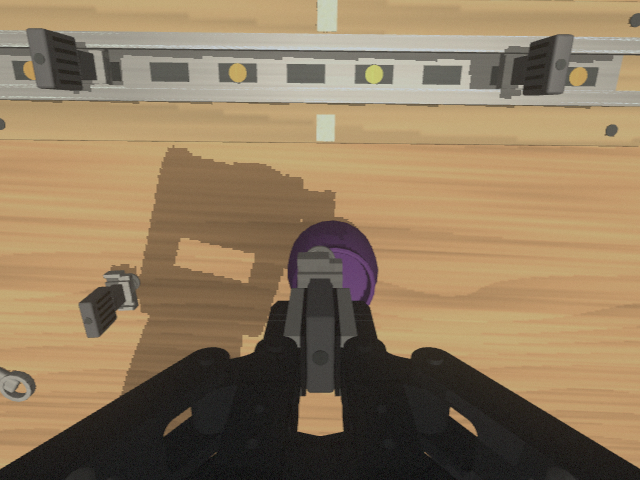

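The view shows the channel across the top with the slot between rows ≈53 and ≈91. The tape tabs are at (327,12) and (325,127), and the locked nuts are at both ends. I'll refine the edges numerically.

Run:
```python
from seg import *
import pickle
w=pickle.load(open('w4.pkl','rb'));im=w['image'].astype(int)
for a in((255,285),(330,350),(400,420)): print(a,[(v,int(im[v,a[0]:a[1]].mean())) for v in range(26,112)])
h=cv2.cvtColor(w['image'],cv2.COLOR_RGB2HSV)
m=((h[:,:,1]<60)&(h[:,:,2]>150)).astype(np.uint8)
for r in((0,33),(108,150)):
    k=np.zeros_like(m);k[r[0]:r[1],290:360]=1
    n,l,st,ce=cv2.connectedComponentsWithStats(m*k);i=1+np.argmax(st[1:,4]);print(st[i],ce[i],onz(w,*ce[i],.018))
# paddle top face columns/rows
print([(v,int(im[v,312:328].mean())) for v in range(270,396,3)])
```

```text
(255, 285) [(26, 151), (27, 150), (28, 152), (29, 154), (30, 155), (31, 157), (32, 159), (33, 183), (34, 183), (35, 183), (36, 184), (37, 184), (38, 184), (39, 184), (40, 184), (41, 182), (42, 180), (43, 182), (44, 187), (45, 189), (46, 196), (47, 199), (48, 202), (49, 175), (50, 70), (51, 103), (52, 115), (53, 115), (54, 116), (55, 117), (56, 118), (57, 123), (58, 124), (59, 168), (60, 187), (61, 189), (62, 190), (63, 183), (64, 177), (65, 178), (66, 179), (67, 180), (68, 181), (69, 179), (70, 178), (71, 178), (72, 178), (73, 175), (74, 175), (75, 179), (76, 183), (77, 180), (78, 180), (79, 180), (80, 180), (81, 182), (82, 186), (83, 189), (84, 186), (85, 182), (86, 181), (87, 189), (88, 190), (89, 190), (90, 186), (91, 183), (92, 184), (93, 184), (94, 181), (95, 179), (96, 182), (97, 187), (98, 188), (99, 185), (100, 182), (101, 181), (102, 105), (103, 104), (104, 128), (105, 153), (106, 154), (107, 154), (108, 155), (109, 156), (110, 157), (111, 159)]
(330, 350) [(26, 171), (27, 172), (28, 173), (29, 172), (30, 170), (31, 158), (32, 156), (33, 156), (34, 192), (35, 190), (36, 189)
[... 1740 characters left out ...]
50), (107, 152), (108, 153), (109, 154), (110, 156), (111, 157)]
[317   0  21  32 639] [326.64945227  15.20813772] [0.63875404 0.00368196 0.018     ]
[316 114  19  28 502] [325.22111554 127.42231076] [0.56155279 0.0005876  0.018     ]
[(270, 102), (273, 73), (276, 104), (279, 51), (282, 50), (285, 50), (288, 51), (291, 50), (294, 50), (297, 51), (300, 50), (303, 51), (306, 52), (309, 50), (312, 51), (315, 50), (318, 67), (321, 68), (324, 69), (327, 69), (330, 69), (333, 69), (336, 69), (339, 70), (342, 69), (345, 68), (348, 68), (351, 56), (354, 55), (357, 55), (360, 56), (363, 59), (366, 68), (369, 68), (372, 68), (375, 68), (378, 68), (381, 68), (384, 68), (387, 67), (390, 68), (393, 149)]
```

Run:
```python
from seg import *
import pickle
w=pickle.load(open('w4.pkl','rb'))
for r,z in((33.6,.059),(102.6,.059),(50.3,.059),(87,.059)): print(r,onz(w,340,r,z))
a,b=[(onz(w,270,33-.2,.059)),(onz(w,410,34.4,.059))];print('yaw',np.degrees(np.arctan2(-(b-a)[0],(b-a)[1]*1))%180)
c=[(onz(w,269.5,101.8,.059)),(onz(w,410,103.3,.059))];print(c)
# paddle in hand: top face rows 317..392
s=ctrl.get_state();R=Ro.from_quat(s['tcp_rot']).as_matrix()
for dz in(.010,.012,.014):
  X=[R.T@(onz(w,320.3,v,s['eef_pos'][2]+dz)-s['eef_pos']) for v in(317,392)];print(dz,X[0].round(4),X[1].round(4),X[0][0]-X[1][0])
Y=onz(w,320.3,278,s['eef_pos'][2]+.011-.029);print(R.T@(Y-s['eef_pos']))
```

```text
33.6 [ 0.62090703 -0.00502328  0.059     ]
102.6 [ 0.57987933 -0.00767579  0.059     ]
50.3 [ 0.61134232 -0.00564165  0.059     ]
87 [ 0.58951268 -0.00705298  0.059     ]
yaw 2.222187583150884
[array([0.57809831, 0.0386972 , 0.059     ]), array([ 0.5817084, -0.0537617,  0.059    ])]
0.01 [ 0.0119  0.0011 -0.01  ] [-0.0179  0.0011 -0.01  ] 0.029802092379298435
0.012 [ 0.013   0.0011 -0.012 ] [-0.0163  0.0011 -0.012 ] 0.02928864532962494
0.014 [ 0.0142  0.0011 -0.014 ] [-0.0146  0.0011 -0.014 ] 0.02877519827995139
[0.01330629 0.00110868 0.01797954]
```

Checks agree with the text: channel outer width is 41.0 mm, slot about 21.8 mm and yaw 2.2°. The mark is at about (0.600, 0.002). I'll move over it and turn 90° counter-clockwise so the nut lies lengthwise.

>>> {"op": "drive_tool", "data": {"moves": [[[0,0,0],[0.05,0.0015,0],0.0],[[0,0,0],[0.051,0.0015,0],0.0],[[0,0,-0.173],[0,0,0],0.0],[[0,0,-0.173],[0,0,0],0.0],[[0,0,-0.173],[0,0,0],0.0]]}}

```text
time: 5.22
eef_pos: [0.6004, 0.0034, 0.2078]
tcp_rot: [0.96, 0.282, -0.001, -0.0]
contact_force: [0.1, -0.3, -1.3]
opening: 0.111
finger_force: 42.0
```

>>> {"op": "drive_tool", "data": {"moves": [[[0,0,-0.173],[0,0,0.01],0.0],[[0,0,-0.173],[0,0,0.01],0.0],[[0,0,-0.173],[0,0,0.01],0.0],[[0,0,-0.173],[0,0,0.01],0.0],[[0,0,-0.173],[0,0,0],0.0]]}}

```text
time: 5.85
eef_pos: [0.5996, 0.0035, 0.1668]
tcp_rot: [0.753, 0.658, -0.001, -0.001]
contact_force: [0.0, 0.3, -0.7]
opening: 0.107
finger_force: 42.0
```

>>> {"op": "drive_tool", "data": {"moves": [[[0,0,-0.173],[0,0,0],0.0],[[0,0,0],[0,0,0],0.0]]}}

```text
time: 6.1
eef_pos: [0.6004, 0.0036, 0.1681]
tcp_rot: [0.696, 0.718, -0.0, -0.0]
contact_force: [0.1, 0.6, -1.0]
opening: 0.113
finger_force: 42.0
```

Run:
```python
from seg import *
import pickle
s=ctrl.get_state();R=Ro.from_quat(s['tcp_rot']).as_matrix();print(s['time'],s['eef_pos'],np.degrees(np.arctan2(R[1,0],R[0,0])),s['opening'],s['contact_force'],s['qpos'])
w=cam('wrist','w5.png');pickle.dump(w,open('w5.pkl','wb'))
print([proj(w,p) for p in((.639,.002,.018),(.56,.002,.018),(.6,.002,.059),(.6,.1,.059))])
```

```text
6.1 [0.60037097 0.0035805  0.16809197] 91.7405177972032 0.11323829818207587 [ 0.14482882  0.6395289  -0.98138515] [-1.62870057e-01  2.01942610e-01  1.83140948e+00 -7.77149014e-05
  1.10890797e+00 -1.93213187e-01]
[(np.float64(372.4438292052092), np.float64(220.85962822314235)), (np.float64(263.3256245129067), np.float64(217.55107556813888)), (np.float64(318.3220609629587), np.float64(236.9320660481154)), (np.float64(323.62079313291525), np.float64(67.92251378233047))]
```

View pics/w5.png

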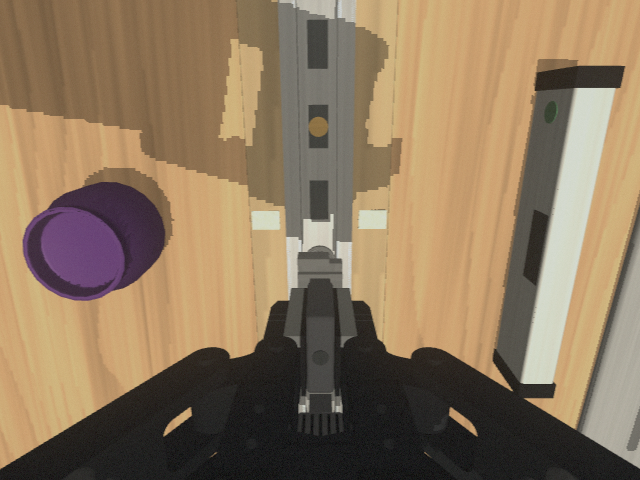

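The nut is lengthwise over the channel, with the tabs at (266,220) and (372,220) and the slot around column 318. I'll measure the slot centre and mark relative to the held nut in this same image.

Run:
```python
from seg import *
import pickle
w=pickle.load(open('w5.pkl','rb'));im=w['image'].astype(int)
s=ctrl.get_state();R=Ro.from_quat(s['tcp_rot']).as_matrix();T=s['eef_pos']
for r in((60,70),(150,160),(195,203)): print(r,[(u,int(im[r[0]:r[1],u].mean())) for u in range(274,364)])
h=cv2.cvtColor(w['image'],cv2.COLOR_RGB2HSV)
m=((h[:,:,1]<60)&(h[:,:,2]>150)).astype(np.uint8)
for c in((240,283),(356,400)):
    k=np.zeros_like(m);k[200:240,c[0]:c[1]]=1
    n,l,st,ce=cv2.connectedComponentsWithStats(m*k);i=1+np.argmax(st[1:,4]);p=onz(w,*ce[i],.018);print(st[i],ce[i],p,R.T@(p-T))
for v in(330,340,380):print([(u,int(im[v,u])) for u in range(296,346)] if 0 else [(u,int(im[v,u].mean())) for u in range(296,346)])
```

```text
(60, 70) [(274, 103), (275, 103), (276, 103), (277, 105), (278, 106), (279, 110), (280, 115), (281, 117), (282, 117), (283, 117), (284, 118), (285, 118), (286, 116), (287, 115), (288, 115), (289, 114), (290, 114), (291, 115), (292, 115), (293, 117), (294, 117), (295, 117), (296, 114), (297, 102), (298, 106), (299, 118), (300, 116), (301, 116), (302, 115), (303, 116), (304, 116), (305, 119), (306, 120), (307, 104), (308, 78), (309, 72), (310, 71), (311, 70), (312, 70), (313, 72), (314, 73), (315, 75), (316, 72), (317, 71), (318, 73), (319, 72), (320, 73), (321, 72), (322, 72), (323, 71), (324, 72), (325, 72), (326, 71), (327, 85), (328, 109), (329, 121), (330, 121), (331, 120), (332, 119), (333, 119), (334, 118), (335, 118), (336, 105), (337, 108), (338, 119), (339, 118), (340, 118), (341, 120), (342, 120), (343, 119), (344, 118), (345, 117), (346, 117), (347, 116), (348, 117), (349, 117), (350, 118), (351, 118), (352, 119), (353, 117), (354, 117), (355, 114), (356, 112), (357, 112), (358, 113), (359, 113), (360, 114), (361, 113), (362, 113), (363, 112)]
(150, 160) [(274, 104), (275, 
[... 3353 characters left out ...]
), (333, 66), (334, 50), (335, 33), (336, 37), (337, 39), (338, 41), (339, 40), (340, 59), (341, 96), (342, 112), (343, 113), (344, 115), (345, 112)]
[(296, 31), (297, 31), (298, 28), (299, 31), (300, 34), (301, 35), (302, 35), (303, 35), (304, 36), (305, 33), (306, 40), (307, 57), (308, 66), (309, 71), (310, 74), (311, 72), (312, 72), (313, 73), (314, 67), (315, 75), (316, 75), (317, 70), (318, 73), (319, 75), (320, 71), (321, 74), (322, 73), (323, 72), (324, 72), (325, 71), (326, 73), (327, 69), (328, 71), (329, 71), (330, 75), (331, 71), (332, 68), (333, 58), (334, 40), (335, 34), (336, 37), (337, 34), (338, 37), (339, 31), (340, 32), (341, 28), (342, 31), (343, 30), (344, 27), (345, 30)]
```

Run:
```python
from seg import *
import pickle
w=pickle.load(open('w5.pkl','rb'))
s=ctrl.get_state();R=Ro.from_quat(s['tcp_rot']).as_matrix();T=s['eef_pos']
print('cam in tool',R.T@(ray(w,0,0)[0]-T), 'optical axis in tool',R.T@ray(w,w['cx'],w['cy'])[1])
for z in(.059,.052):
  for v,us in((199,(284.5,300,300.9,336,337,352.7)),(65,(279.5,297,298,336,337,355.3))):
    X=[(R.T@(onz(w,u,v,z)-T))[:2].round(4) for u in us];print(z,v,[x[1] for x in X],X[0][0])
for dz in(.010,.0112,.0125):
  print(dz,[(R.T@(onz(w,u,v,T[2]+dz)-T)).round(4) for u,v in((305.7,340),(333.8,340),(319.8,392),(319.8,317),(306.3,380),(333.3,380))])
```

```text
cam in tool [ 0.0757156   0.00070841 -0.12628808] optical axis in tool [-3.01796992e-01 -7.21714102e-04  9.53371939e-01]
0.059 199 [np.float64(-0.021), np.float64(-0.0116), np.float64(-0.0111), np.float64(0.0102), np.float64(0.0108), np.float64(0.0204)] 0.0224
0.059 65 [np.float64(-0.0218), np.float64(-0.0122), np.float64(-0.0117), np.float64(0.0092), np.float64(0.0098), np.float64(0.0198)] 0.0977
0.052 199 [np.float64(-0.0217), np.float64(-0.012), np.float64(-0.0114), np.float64(0.0105), np.float64(0.0111), np.float64(0.0209)] 0.0208
0.052 65 [np.float64(-0.0225), np.float64(-0.0126), np.float64(-0.012), np.float64(0.0095), np.float64(0.01), np.float64(0.0204)] 0.0983
0.01 [array([ 0.001 , -0.0041, -0.01  ]), array([ 0.001 ,  0.0053, -0.01  ]), array([-0.0201,  0.0006, -0.01  ]), array([ 0.0097,  0.0006, -0.01  ]), array([-0.015 , -0.0041, -0.01  ]), array([-0.015 ,  0.0053, -0.01  ])]
0.0112 [array([ 0.0017, -0.0041, -0.0112]), array([ 0.0017,  0.0053, -0.0112]), array([-0.0191,  0.0006, -0.0112]), array([ 0.0103,  0.0006, -0.0112]), array([-0.0141, -0.004 , -0.0112]), array([-0.0141,  0.0053, -0.0112])]
0.0125 [array([ 0.0026, -0.004 , -0.0125]), array([ 0.0026,  0.0052, -0.0125]), array([-0.018 ,  0.0006, -0.0125]), array([ 0.0111,  0.0006, -0.0125]), array([-0.0131, -0.004 , -0.0125]), array([-0.0131,  0.0052, -0.0125])]
```

Relative to the held nut, the slot needs about -0.7 mm in tool y, +1.5 mm along the channel and -0.6° of yaw. I'll correct that and lower the nut in stages, watching the force.

>>> {"op": "drive_tool", "data": {"moves": [[[0,0,-0.01],[0.0015,-0.0007,0],0.0],[[0,0,0],[0,0,0.02],0.0],[[0,0,0],[0,0,0.015],0.0],[[0,0,0],[0,0,0.01],0.0],[[0,0,0],[0,0,0.005],0.0]]}}

```text
time: 6.78
eef_pos: [0.5994, 0.0064, 0.1168]
tcp_rot: [0.691, 0.722, -0.001, -0.001]
contact_force: [0.5, 0.6, -0.6]
opening: 0.108
finger_force: 42.0
```

>>> {"op": "drive_tool", "data": {"moves": [[[0,0,0],[0,0,0.005],0.0],[[0,0,0],[0,0,0.003],0.0],[[0,0,0],[0,0,0],0.0]]}}

```text
time: 7.15
eef_pos: [0.6001, 0.0062, 0.1104]
tcp_rot: [0.691, 0.722, 0.0, 0.0]
contact_force: [-0.4, 0.4, -1.0]
opening: 0.11
finger_force: 42.0
```

>>> {"op": "drive_tool", "data": {"moves": [[[0,0,0],[0,0,0.003],0.0],[[0,0,0],[0,0,0.002],0.0],[[0,0,0],[0,0,0.001],0.0],[[0,0,0],[0,0,0.001],0.0],[[0,0,0],[0,0,0],0.0]]}}

```text
time: 7.78
eef_pos: [0.6, 0.0062, 0.1033]
tcp_rot: [0.691, 0.722, -0.0, -0.0]
contact_force: [-0.2, 0.1, 0.1]
opening: 0.109
finger_force: 42.0
```

>>> {"op": "drive_tool", "data": {"moves": [[[0,0,0],[0,0,0.001],0.0],[[0,0,0],[0,0,0.001],0.0],[[0,0,0],[0,0,0],0.0]]}}

```text
time: 8.15
eef_pos: [0.5999, 0.0063, 0.1012]
tcp_rot: [0.691, 0.722, -0.0, -0.0]
contact_force: [-0.3, 0.5, -0.6]
opening: 0.11
finger_force: 42.0
```

There is no contact force with the plate's underside about 2.5 mm below the channel's top, so it is in the slot. I'll continue to the floor.

>>> {"op": "drive_tool", "data": {"moves": [[[0,0,0],[0,0,0.002],0.0],[[0,0,0],[0,0,0.002],0.0],[[0,0,0],[0,0,0.001],0.0],[[0,0,0],[0,0,0],0.0]]}}

```text
time: 8.65
eef_pos: [0.6002, 0.0062, 0.0967]
tcp_rot: [0.691, 0.722, 0.0, 0.0]
contact_force: [-0.8, 0.4, 3.5]
opening: 0.106
finger_force: 42.5
```

>>> {"op": "drive_tool", "data": {"moves": [[[0,0,0],[0,0,0.001],0.0],[[0,0,0],[0,0,0.002],0.0],[[0,0,0],[0,0,0.001],0.0],[[0,0,0],[0,0,0],0.0]]}}

```text
time: 9.15
eef_pos: [0.6002, 0.0062, 0.0926]
tcp_rot: [0.691, 0.722, 0.0, 0.0]
contact_force: [-1.0, -0.4, 4.4]
opening: 0.112
finger_force: 42.9
```

Spring contact came where expected: about 5 N after about 6 mm. I'll compress to about 13 mm, expecting about 8 N.

>>> {"op": "drive_tool", "data": {"moves": [[[0,0,0],[0,0,0.002],0.0],[[0,0,0],[0,0,0.002],0.0],[[0,0,0],[0,0,0.002],0.0],[[0,0,0],[0,0,0.001],0.0],[[0,0,0],[0,0,0],0.0]]}}

```text
time: 9.78
eef_pos: [0.6003, 0.0062, 0.086]
tcp_rot: [0.691, 0.723, 0.0, 0.0]
contact_force: [-1.5, -0.1, 7.6]
opening: 0.104
finger_force: 43.2
```

The nut is below the lips at about 8 N. I'll turn it clockwise from above (+ about tool z), pivoting about the nut's centre, which is about 2.5 mm behind the TCP in tool x. I'll go in stages by feel.

>>> {"op": "drive_tool", "data": {"moves": [[[0,0,0.1],[0,0.00025,0],0.0],[[0,0,0.1],[0,0.00025,0],0.0],[[0,0,0.1],[0,0.00025,0],0.0],[[0,0,0.1],[0,0.00025,0],0.0],[[0,0,0],[0,0,0],0.0]]}}

```text
time: 10.4
eef_pos: [0.6023, 0.0059, 0.0866]
tcp_rot: [0.821, 0.57, 0.001, 0.001]
contact_force: [-0.6, 0.1, 7.5]
opening: 0.112
finger_force: 43.2
```

```bash
python3 -c "
from h import *
s=ctrl.get_state();print(s['eef_pos'],s['contact_force'],s['wrist_torque'],s['qpos'][5],s['opening'])"
```

```text
[0.60232167 0.00588967 0.08660836] [-0.55752842  0.11715104  7.5341544 ] [-0.0302443   0.16483384 -0.01042281] 0.19817625975322628 0.11200957637175135
```

>>> {"op": "drive_tool", "data": {"moves": [[[0,0,0.1],[0,0.00025,0],0.0],[[0,0,0.1],[0,0.00025,0],0.0],[[0,0,0.1],[0,0.00025,0],0.0],[[0,0,0.1],[0,0.00025,0],0.0],[[0,0,0],[0,0,0],0.0]]}}

```text
time: 11.02
eef_pos: [0.6034, 0.0053, 0.0867]
tcp_rot: [0.918, 0.396, 0.002, 0.001]
contact_force: [0.5, -1.1, 7.6]
opening: 0.112
finger_force: 43.2
```

>>> {"op": "drive_tool", "data": {"moves": [[[0,0,0.1],[0,0.00025,0],0.0],[[0,0,0.1],[0,0.00025,0],0.0],[[0,0,0.1],[0,0.00025,0],0.0],[[0,0,0],[0,0,0],0.0]]}}

```text
time: 11.52
eef_pos: [0.6038, 0.0048, 0.0866]
tcp_rot: [0.967, 0.254, 0.002, 0.001]
contact_force: [-1.3, 0.2, 7.5]
opening: 0.109
finger_force: 43.2
```

```bash
python3 -c "
from h import *
s=ctrl.get_state();print(s['eef_pos'],s['contact_force'],s['wrist_torque'],s['qpos'][5],s['opening'])"
```

```text
[0.60375203 0.00481036 0.08664681] [-1.31623215  0.17004393  7.54539057] [-0.050904    0.04454736  0.01059503] 0.896830563527064 0.10924979528711448
```

>>> {"op": "drive_tool", "data": {"moves": [[[0,0,0.1],[0,0.00025,0],0.0],[[0,0,0.1],[0,0.00025,0],0.0],[[0,0,0],[0,0,0],0.0]]}}

```text
time: 11.9
eef_pos: [0.6036, 0.0045, 0.0865]
tcp_rot: [0.988, 0.156, 0.001, 0.0]
contact_force: [-0.6, 0.3, 6.7]
opening: 0.105
finger_force: 43.2
```

>>> {"op": "drive_tool", "data": {"moves": [[[0,0,0.1],[0,0.00025,0],0.0],[[0,0,0.1],[0,0.00025,0],0.0],[[0,0,0.07],[0,0.0002,0],0.0],[[0,0,0],[0,0,0],0.0]]}}

```text
time: 12.4
eef_pos: [0.6039, 0.0038, 0.0865]
tcp_rot: [1.0, 0.022, 0.001, 0.0]
contact_force: [-1.3, 1.2, 7.1]
opening: 0.106
finger_force: 43.2
```

Run:
```python
from h import *
s=ctrl.get_state();R=Ro.from_quat(s['tcp_rot']).as_matrix();T=s['eef_pos'];print(T,s['contact_force'],s['wrist_torque'],np.degrees(np.arctan2(R[1,0],R[0,0])))
w=cam('wrist','w6.png');im=w['image'].astype(int)
for c in((255,265),(390,400)):
  print(c,[(v,int(im[v,c[0]:c[1]].mean())) for v in range(225,400,1)])
```

```text
[0.60387218 0.00378095 0.08653019] [-1.33854143  1.2013227   7.08864836] [0.03687958 0.13888231 0.00249743] 2.5399669140142422
(255, 265) [(225, 112), (226, 111), (227, 112), (228, 110), (229, 111), (230, 112), (231, 110), (232, 95), (233, 79), (234, 80), (235, 80), (236, 79), (237, 80), (238, 80), (239, 81), (240, 83), (241, 79), (242, 80), (243, 80), (244, 80), (245, 79), (246, 78), (247, 81), (248, 81), (249, 81), (250, 82), (251, 81), (252, 79), (253, 78), (254, 81), (255, 81), (256, 80), (257, 81), (258, 81), (259, 79), (260, 79), (261, 79), (262, 112), (263, 112), (264, 113), (265, 113), (266, 113), (267, 112), (268, 113), (269, 113), (270, 112), (271, 112), (272, 110), (273, 111), (274, 109), (275, 112), (276, 113), (277, 116), (278, 115), (279, 113), (280, 115), (281, 114), (282, 114), (283, 115), (284, 113), (285, 111), (286, 110), (287, 110), (288, 111), (289, 112), (290, 113), (291, 114), (292, 114), (293, 114), (294, 114), (295, 112), (296, 113), (297, 115), (298, 114), (299, 115), (300, 114), (301, 113), (302, 101), (303, 77), (304, 78), (305, 78), (306, 77), (307, 78), 
[... 2332 characters left out ...]
, (338, 169), (339, 169), (340, 169), (341, 170), (342, 170), (343, 171), (344, 171), (345, 170), (346, 169), (347, 170), (348, 177), (349, 160), (350, 159), (351, 155), (352, 170), (353, 162), (354, 137), (355, 97), (356, 49), (357, 34), (358, 35), (359, 35), (360, 34), (361, 34), (362, 33), (363, 33), (364, 33), (365, 33), (366, 32), (367, 34), (368, 34), (369, 34), (370, 32), (371, 32), (372, 31), (373, 31), (374, 32), (375, 32), (376, 31), (377, 30), (378, 32), (379, 30), (380, 29), (381, 30), (382, 30), (383, 30), (384, 30), (385, 29), (386, 29), (387, 31), (388, 32), (389, 30), (390, 31), (391, 30), (392, 30), (393, 29), (394, 30), (395, 30), (396, 29), (397, 30), (398, 30), (399, 28)]
```

Run:
```python
from h import *
w=cam('wrist')
s=ctrl.get_state();R=Ro.from_quat(s['tcp_rot']).as_matrix();T=s['eef_pos'];print(T,s['contact_force'])
f=lambda u,v,z:(R.T@(onz(w,u,v,z)-T))[0]
for u,a,b in((260,261.5,328.6),(395,262.3,329.2)):print(f(u,a,.059)-.0205,f(u,b,.059)+.011,f(u,a,.059)-f(u,b,.059))
im=w['image'].astype(int);g=[int(im[v,312:328].mean()) for v in range(300,400)]
print([(300+i,g[i],g[i+1]) for i in range(99) if abs(g[i+1]-g[i])>8])
for dz in(.0102,.0112,.0122):print((f(320,317,T[2]+dz)+f(320,392,T[2]+dz))/2)
```

```text
[0.60388929 0.00379541 0.08653919] [-1.13780664 -1.00398133  7.47606774]
-0.004069282319182559 -0.004327062627239918 0.03175778030805736
-0.004405638015209996 -0.004609910763008075 0.03170427274779808
[(391, 70, 91), (392, 91, 168)]
-0.002962409095622393
-0.0022664749470943475
-0.0015705407985661893
```

The turn is complete at yaw 2.5° with negligible torque. Camera evidence suggests the nut sits 1–2 mm too far in +x within the channel, so I'll centre it by gentle feel.

>>> {"op": "drive_tool", "data": {"moves": [[[0,0,0],[-0.0005,0,0],0.0],[[0,0,0],[-0.0005,0,0],0.0],[[0,0,0],[0,0,0],0.0],[[0,0,0],[0,0,0],0.0]]}}

```text
time: 13.0
eef_pos: [0.6036, 0.0038, 0.0869]
tcp_rot: [1.0, 0.022, 0.003, 0.0]
contact_force: [0.2, -0.1, 7.2]
opening: 0.11
finger_force: 43.2
```

>>> {"op": "drive_tool", "data": {"moves": [[[0,0,0],[-0.0005,0,0],0.0],[[0,0,0],[0,0,0],0.0],[[0,0,0],[0,0,0],0.0]]}}

```text
time: 13.38
eef_pos: [0.6035, 0.0037, 0.0871]
tcp_rot: [1.0, 0.022, 0.003, 0.0]
contact_force: [1.6, 0.8, 6.0]
opening: 0.109
finger_force: 43.2
```

>>> {"op": "drive_tool", "data": {"moves": [[[0,0,0],[-0.0005,0,0],0.0],[[0,0,0],[0,0,0],0.0],[[0,0,0],[0,0,0],0.0]]}}

```text
time: 13.75
eef_pos: [0.6033, 0.0037, 0.0873]
tcp_rot: [1.0, 0.022, 0.004, 0.0]
contact_force: [1.4, 1.6, 6.4]
opening: 0.105
finger_force: 43.1
```

>>> {"op": "drive_tool", "data": {"moves": [[[0,0,0],[0.001,0,0],0.0],[[0,0,0],[0,0,0],0.0],[[0,0,0],[0,0,0],0.0]]}}

```text
time: 14.12
eef_pos: [0.6036, 0.0038, 0.0869]
tcp_rot: [1.0, 0.022, 0.003, 0.0]
contact_force: [0.6, -0.4, 6.7]
opening: 0.109
finger_force: 43.1
```

Run:
```python
from h import *
for i in range(2):
  w=cam('wrist')
  s=ctrl.get_state();R=Ro.from_quat(s['tcp_rot']).as_matrix();T=s['eef_pos'];print(T,s['contact_force'],s['wrist_torque'],Ro.from_quat(s['tcp_rot']).as_quat().round(4))
im=w['image'].astype(int)
for c in((255,265),(390,400)):
  g=[im[v,c[0]:c[1]].mean() for v in range(225,345)];print([(225+i,int(g[i]),int(g[i+1])) for i in range(119) if abs(g[i+1]-g[i])>12])
g=[int(im[v,312:328].mean()) for v in range(240,400)]
print([(240+i,g[i],g[i+1]) for i in range(159) if abs(g[i+1]-g[i])>8])
```

```text
[0.60362807 0.00374899 0.08689278] [ 0.76867811 -1.22454176  6.43822414] [ 0.12194187 -0.09038783 -0.02009947] [9.997e-01 2.230e-02 2.500e-03 3.000e-04]
[0.60361934 0.00373624 0.08687961] [0.30782333 0.08434955 6.64140493] [ 0.0565874  -0.10179411  0.0328909 ] [9.997e-01 2.230e-02 2.500e-03 3.000e-04]
[(231, 109, 81), (260, 79, 103), (301, 112, 85), (327, 77, 104)]
[(231, 162, 144), (232, 144, 83), (261, 87, 211), (262, 211, 199), (265, 192, 176), (272, 171, 112), (282, 117, 156), (289, 158, 114), (302, 113, 79), (328, 85, 191), (332, 195, 168)]
[(260, 80, 96), (261, 96, 112), (281, 113, 68), (282, 68, 55), (391, 69, 90), (392, 90, 167)]
```

Lateral response is linear with no free gap, so the spring's foot is sticking on the floor. At present the lateral force is about zero. I'll ease up gently and feel whether the grooves clear the lips: a slow spring-rate drop means clear, a sharp drop means the ridges are blocked.

>>> {"op": "drive_tool", "data": {"moves": [[[0,0,0],[0,0,-0.001],0.0],[[0,0,0],[0,0,-0.001],0.0],[[0,0,0],[0,0,0],0.0],[[0,0,0],[0,0,0],0.0]]}}

```text
time: 14.72
eef_pos: [0.6035, 0.0037, 0.0888]
tcp_rot: [1.0, 0.022, 0.003, 0.0]
contact_force: [0.1, 0.4, 6.1]
opening: 0.11
finger_force: 43.1
```

>>> {"op": "drive_tool", "data": {"moves": [[[0,0,0],[0,0,-0.001],0.0],[[0,0,0],[0,0,-0.001],0.0],[[0,0,0],[0,0,0],0.0],[[0,0,0],[0,0,0],0.0]]}}

```text
time: 15.22
eef_pos: [0.6034, 0.0038, 0.0905]
tcp_rot: [1.0, 0.022, 0.002, 0.0]
contact_force: [1.3, -0.7, 6.2]
opening: 0.105
finger_force: 43.0
```

>>> {"op": "drive_tool", "data": {"moves": [[[0,0,0],[0,0,-0.001],0.0],[[0,0,0],[0,0,0],0.0],[[0,0,0],[0,0,0],0.0]]}}

```text
time: 15.6
eef_pos: [0.603, 0.0038, 0.0911]
tcp_rot: [1.0, 0.022, 0.002, 0.0]
contact_force: [3.6, 1.2, 5.4]
opening: 0.111
finger_force: 42.8
```

>>> {"op": "drive_tool", "data": {"moves": [[[0,0,0],[0,0,-0.001],0.0],[[0,0,0],[0,0,0],0.0],[[0,0,0],[0,0,0],0.0]]}}

```text
time: 15.98
eef_pos: [0.6021, 0.0038, 0.0913]
tcp_rot: [1.0, 0.022, 0.001, 0.0]
contact_force: [4.7, -0.1, 3.1]
opening: 0.105
finger_force: 42.6
```

Run:
```python
from h import *
F=[];
for i in range(4):
  w=cam('wrist');s=ctrl.get_state();F.append(np.r_[s['contact_force'],s['wrist_torque']])
print(s['time'],s['eef_pos'],np.mean(F,0).round(2),s['tcp_rot'].round(4))
```

```text
16.175 [0.6019384  0.00383716 0.09132576] [ 4.27 -0.57  2.84 -0.12 -0.95  0.01] [9.997e-01 2.240e-02 3.000e-04 1.000e-04]
```

The rise stopped at about the seating height (28 mm) and Fz is dropping, with a lateral 4 N build-up against a lip. I'll relieve it sideways.

>>> {"op": "drive_tool", "data": {"moves": [[[0,0,0],[0.0005,0,0],0.0],[[0,0,0],[0.0005,0,0],0.0],[[0,0,0],[0,0,0],0.0],[[0,0,0],[0,0,0],0.0]]}}

```text
time: 16.68
eef_pos: [0.6022, 0.0039, 0.0913]
tcp_rot: [1.0, 0.022, -0.001, 0.0]
contact_force: [0.4, -1.8, 5.0]
opening: 0.108
finger_force: 42.9
```

Run:
```python
from h import *
import pickle
F=[];
for i in range(4):
  w=cam('wrist');s=ctrl.get_state();F.append(np.r_[s['contact_force'],s['wrist_torque']])
print(s['time'],s['eef_pos'],np.mean(F,0).round(2),s['tcp_rot'].round(4))
sc=cam('scene');pickle.dump((w,sc),open('w7.pkl','wb'))
a=cv2.resize(w['image'][215:400,230:410],None,fx=3.2,fy=3.2,interpolation=cv2.INTER_CUBIC)[:,:,::-1]
cv2.imwrite('pics/w7.png',a)
```

```text
16.875 [0.6022644  0.00390464 0.09116977] [ 0.63 -1.37  4.95 -0.26 -0.17  0.  ] [ 9.997e-01  2.240e-02 -7.000e-04  0.000e+00]
```

The hard stop is at TCP 0.091, meaning a nut height of about 28 mm, so the grooves are seated rather than ridge-blocked (that would be at 25 mm). I'll ease the remaining spring load onto the lips before releasing.

>>> {"op": "drive_tool", "data": {"moves": [[[0,0,0],[0.0003,0,-0.001],0.0],[[0,0,0],[0.0002,0,-0.0005],0.0],[[0,0,0],[0,0,0],0.0],[[0,0,0],[0,0,0],0.0]]}}

```text
time: 17.42
eef_pos: [0.6022, 0.004, 0.0914]
tcp_rot: [1.0, 0.022, -0.001, -0.0]
contact_force: [1.5, -1.9, -4.5]
opening: 0.104
finger_force: 41.4
```

Run:
```python
from h import *
F=[];
for i in range(4):
  w=cam('wrist');s=ctrl.get_state();F.append(np.r_[s['contact_force'],s['wrist_torque']])
R=Ro.from_quat(s['tcp_rot']).as_matrix()
print(s['time'],s['eef_pos'],np.mean(F,0).round(2),s['tcp_rot'].round(4),np.degrees(np.arctan2(R[1,0],R[0,0])))
```

```text
17.625 [0.60221749 0.00398725 0.09145206] [ 1.67 -2.32 -6.21 -0.57 -0.41 -0.01] [ 9.997e-01  2.240e-02 -1.300e-03 -1.000e-04] 2.5710833861962175
```

It's captive under the lips: firm stop, no further rise. I'll relax the pull and open the gripper, with the final command straight to a modest opening.

>>> {"op": "drive_tool", "data": {"moves": [[[0,0,0],[0.0002,0,0.0008],0.0],[[0,0,0],[0,0,0],0.0],[[0,0,0],[0,0,0],0.03],[[0,0,0],[0,0,0],0.05],[[0,0,0],[0,0,0],0.05]], "grip_force": 20}}

```text
time: 18.25
eef_pos: [0.6042, 0.0043, 0.0931]
tcp_rot: [1.0, 0.022, 0.001, -0.0]
contact_force: [1.1, 0.3, -0.1]
opening: 0.585
finger_force: 0.0
```

>>> {"op": "drive_tool", "data": {"moves": [[[0,0,0],[0,0,-0.03],0.05],[[0,0,0],[0,0,-0.04],0.05],[[0,0,0],[0,0,-0.03],0.05],[[0,0,0],[-0.04,0,0],0.05],[[0,0,0],[-0.04,0,0],0.05]]}}

```text
time: 18.88
eef_pos: [0.5233, 0.0005, 0.1932]
tcp_rot: [1.0, 0.022, 0.001, 0.0]
contact_force: [-0.3, 0.0, -0.2]
opening: 0.587
finger_force: 0.0
```

Run:
```python
from h import *
import pickle
w=cam('wrist');sc=cam('scene');s=ctrl.get_state();print(s['time'],s['eef_pos'],s['contact_force'],s['opening'])
pickle.dump((w,sc),open('w8.pkl','wb'))
a=w['image'][:,:,::-1]
b=cv2.resize(sc['image'][180:400,230:450,::-1],(480,480),interpolation=cv2.INTER_CUBIC)
o=np.hstack([cv2.resize(a[0:300],(800,375)) ])
o2=np.hstack([cv2.resize(b,(225,225)),cv2.resize(sc['image'][225:325,260:360,::-1],(225,225),interpolation=cv2.INTER_CUBIC),cv2.resize(a[40:190,240:440],(350,225),interpolation=cv2.INTER_CUBIC)])
cv2.imwrite('pics/fin.png',np.vstack([o,o2]))
```

```text
18.975 [0.52026056 0.00106678 0.19130555] [ 0.19011866  0.19783741 -0.00048119] 0.5872987638595419
```

View pics/fin.png

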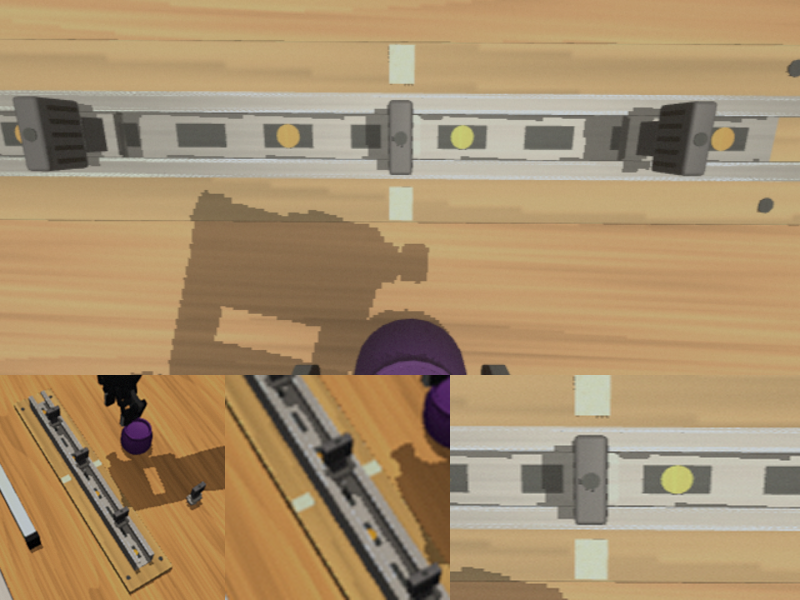

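The nut stands crosswise and upright, in line with the tabs: paddle centre column 400 against tab column 401. It looks like the fitted nuts, and the candle and short nut are undisturbed. One quick height check from the paddle's length before handing in.

Run:
```python
from h import *
import pickle
w,sc=pickle.load(open('w8.pkl','rb'))
for z in(.095,.099,.102,.105):
  a=onz(w,320,80.3,z);b=onz(w,320,139.3,z);print(z,np.linalg.norm(a-b),(a+b)/2)
p=(260+100*113/225,225+100*(437-375)/225);print(p,tri(w,(320.3,110),sc,p))
```

```text
0.095 0.03053550786242813 [0.59953042 0.00256356 0.095     ]
0.099 0.02999216905751374 [0.5995577  0.00256506 0.099     ]
0.102 0.029584664953827944 [0.59957815 0.00256618 0.102     ]
0.105 0.02917716085014215 [0.59959861 0.0025673  0.105     ]
(310.22222222222223, 252.55555555555554) (array([0.5978964 , 0.00338739, 0.10481821]), np.float64(0.004299698276355175))
```

The height (0.099–0.105 m, expected 0.102), the position (0.5996, 0.0026) and the channel centre all agree. I'll hand it in.

```bash
python3 -c "
from plant import ctrl
print(ctrl.sign_off())"
```

```text
the job is handed in; nothing more can be done
None
```

The long-spring nut is fitted crosswise in the channel, in line with the tape tabs and seated under the lips; it was released and the job handed in at about 19 s, with the short-spring nut and the other things left where they were.

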